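# Refit the wheels on a bench polisher's spindle

## Robot

A 7-joint arm with a two-finger parallel gripper is mounted at the origin on the work surface. World frame = base frame: x ahead of the robot, y to its left, z up, the work surface at z = 0. Lengths are in m, angles in degrees, forces in N, time in s.
With the tool pointing down it reaches from about 0.4 to 0.875 m from the base axis. Payload 6.5 kg.
Tool frame: the origin (TCP) lies between the finger pads; the fingertips stand 22 mm ahead of it and the grasp point (between the pads) lies 3 mm ahead of it; z points along the fingers, y is the direction in which the jaws open and shut (so a half turn about z gives the same grasp; the last joint's range is limited). The gripper opens to 88 mm and grips with 3 to 60 N. Pads are 18 mm wide; open, the fingers measure 123 mm over their backs; the gripper's body (75 mm by 187 mm) begins 45 mm behind the grasp point.
Start: joints at [-75.986, 30.733, -0.252, 88.115, 0.149, 61.152, -4.079], TCP at [0.199, 0.619, 0.261] pointing down, gripper open.
Joint ranges: [-154.64, 154.64], [-21.42, 123.67], [-72.66, 72.17], [13.99, 137.28], [-74.86, 254.86], [10.95, 109.41], [-158.01, 158.01]. Speed limits (degrees/s): [136.94, 136.94, 180, 180, 180, 180, 180].

## Interface

Orientations are given as a 3x3 rotation matrix whose columns are the frame's x, y, z axes.
In Python, from rig import observe, snapshot, camera_params, finish_job, search_frame, masks_of gives the robot as it stands.
- The arm moves only by the tool send_rows, never from a script. Its argument "rows" is one flat list of numbers, 7 for each row, row after row: the shift along the world's x, y, z in cm, then the turn, a rotation vector about the world's x, y, z in rad, then the opening, from -1 (shut) to 1 (fully open). In form: [dx, dy, dz, ax, ay, az, fingers, dx, dy, dz, ax, ay, az, fingers, ...]. A call has exactly 10 rows; each row is the pose to reach, as a shift and turn from the pose commanded when the call began; what a row does not reach only later rows make up. A row lasts 1/12 s, in which the tool goes at most 41.7 mm and 7.16 degrees, less where a joint would pass 70% of its speed; a pose out of reach is approached as far as the arm can. A call with a gripper value outside its range is refused whole. The fingers move at their own pace and stop on an object; "squeeze" is the grip in N (left out, the last holds). Time passes only in rows, so rows that repeat a pose let the fingers close, or fill a call up. It gives the time, the measured TCP pose, the force and the opening at its end, in the units of the state.
- observe(): the state, without advancing time (a new reading comes with each control period).
- snapshot(name): name is "side" or "top"; returns the picture (384x512x3 uint8, blue, green, red); there is no depth.
- camera_params(name): a dict with "fx", "fy", "cx", "cy" (pixels), "origin" and "orientation" of the camera in the world. Camera axes: x right, y down, z forward; pixel columns grow to the right and rows downward; lengths in m; the calibration is good to about 2 mm. A picture is of the moment at which its call begins. camera_params takes no time and is no camera call.
- finish_job(): hands the job in, once; it reports no verdict.
Trained networks look in the newest picture that a camera, given by its name, has taken for a name from the list of things; names that differ only in an ending like _2 or _b are one class to them, and where a whole thing is asked for, a point or a joint stands for the part that bears it (a point fixed in the world has none). Each returns a list of dicts, best first, with "conf" (0 to 1); they miss things now and then, are a little off and sometimes report something else, mostly with a low value. They report only what shows in the picture. A call takes as long as a camera call. They do not tell look-alikes from the thing itself.
- search_frame(query, camera): "rect" ([left, top, width, height] in pixels, round what is visible of it).
- masks_of(query, camera): "region" (384x512 bool, what is visible of it) and "rect" ([left, top, width, height] in pixels, round what is visible of it).
The state is a dict: "clock": time; "joint_positions": joint angles; "joint_velocities": joint speeds; "joint_torque": joint torques, N m; "position": TCP position; "orientation": TCP orientation; "force": force on the tool from outside, world axes, zero at the start; "wrist_torque": the same for the moment, N m; "opening": finger opening in m.
Only numpy, scipy, OpenCV 4.12 (cv2) and the standard library are available. Lean on these libraries where they do the work, as an engineer would, in place of code of your own. Each camera call takes 0.05 s, during which the arm holds its last target.

## Task

Put the wheels back on the bench polisher: from the wooden cradle, slide the brick-red grinding wheel onto the spindle first, up against the brass collar, then the blue wheel, then the black end cap with its open end over the spindle's tip, each pushed fully home so that nothing is left loose with a gap. Let go of everything and do not move the other things on the bench.

Things in the scene. Friction and masses are not known exactly. Their poses are not given: they have to be found in the camera images.
- polisher: bench polisher fixed to the bench, green motor (100 mm diameter, 160 mm long, axis level and 120 mm above the bench, top at about 175 mm). Origin on the bench under the spindle-side end face of the motor; the motor runs along the body's +y (from y = 0 to 160 mm), the spindle sticks out along its -y at 120 mm height. z is up.
- seat (a point): centre of the outer face of the brass collar (32 mm diameter) on the spindle, 62 mm out from the motor; wheels are pushed against this face. The bare steel rod, 14 mm in diameter, runs from here 78 mm along this frame's -y (axes as the polisher's) to its free tip; the last 8 mm taper to 6 mm. The rod is rigid and does not turn.
- spindle_tip (a point): centre of the free end of the spindle rod, 78 mm from the seat
- cradle: low wooden cradle fixed to the bench, 64 x 210 mm, its V-shaped trough along its y; origin on the bench under its centre. Trough bottom line 14 mm above the bench, trough sides slope 30 degrees and end 18-21 mm either side of the middle, 25 mm above the bench at most. The two wheels and the cap stand on edge in it, axes along the trough, about 65 mm apart, in any order.
- grind_wheel: brick-red grinding wheel, 60 mm diameter, 26 mm thick, through hole 17 mm; origin at its centre, its axis (hole) is its own y. Stands on its rim in the cradle, centre 49 mm above the bench. About 0.16 kg.
- blue_wheel: blue wheel, 56 mm diameter, 26 mm thick, through hole 17 mm; origin at its centre, its axis (hole) is its own y. Stands on its rim in the cradle, centre 46 mm above the bench. About 0.12 kg.
- end_cap: black round end cap, 48 mm diameter, 34 mm long, a blind hole 17 mm wide and 29 mm deep; origin at the middle of its length on its axis (its own y). The hole opens at its +y end, the -y end is closed and has a yellow dot. Rests on its side in the cradle with the open end to the cradle's +y, centre 42 mm above the bench. About 0.08 kg. Pushed home, its open face lies against the blue wheel.
- cleaner: white bottle with red cap, 64 mm across, 170 mm tall, standing; a bystander, origin at its underside, leave it alone
- screwdriver: screwdriver with a yellow handle, lying flat; a bystander, origin at its underside, leave it alone
- padlock: brass padlock standing on its base, 44 x 20 mm, 68 mm tall with its shackle; a bystander, origin at its underside, leave it alone
- carton: cardboard carton 90 x 130 x 50 mm (local x, y, z), lying flat; a bystander, origin at its underside, leave it alone
Not all that is in view belongs to the job. Of the things shaped like the end_cap, the black one is meant.

How it is judged (in metres and radians):
On the way, in this order (a step that is already met when the one before it is completed fails the run):
1. the grinding wheel is threaded on the spindle, its inner face within 35 mm of the collar (y of grind_wheel in the frame of seat between -0.048 and -0.008 m and x of grind_wheel in the frame of seat between -0.006 and 0.006 m and z of grind_wheel in the frame of seat between -0.006 and 0.006 m and angle between the y axis of grind_wheel and the y axis of seat, either way round below 0.2 rad), for 0.2 s.
2. the blue wheel is threaded on the spindle outside the grinding wheel (all of step 1 and y of blue_wheel in the frame of seat between -0.064 and -0.034 m and x of blue_wheel in the frame of seat between -0.006 and 0.006 m and z of blue_wheel in the frame of seat between -0.006 and 0.006 m and angle between the y axis of blue_wheel and the y axis of seat, either way round below 0.2 rad), for 0.2 s.
3. the end cap is on the spindle and everything is pushed home (y of grind_wheel in the frame of seat between -0.017 and -0.008 m and x of grind_wheel in the frame of seat between -0.006 and 0.006 m and z of grind_wheel in the frame of seat between -0.006 and 0.006 m and angle between the y axis of each of grind_wheel, blue_wheel, end_cap and the y axis of seat, either way round below 0.2 rad and y of blue_wheel in the frame of seat between -0.044 and -0.034 m and x of blue_wheel in the frame of seat between -0.006 and 0.006 m and z of blue_wheel in the frame of seat between -0.006 and 0.006 m and y of end_cap in the frame of seat between -0.075 and -0.064 m and x of end_cap in the frame of seat between -0.006 and 0.006 m and z of end_cap in the frame of seat between -0.006 and 0.006 m and y of seat in the frame of end_cap above 0 m), for 0.2 s.
At the end, for the whole second after the job is handed in: Centres from the collar face: grinding wheel at most 17 mm (13 touching), blue wheel 44 mm (39), end cap, open end inwards, 75 mm (69). Each within 6 mm of the spindle axis sideways and in height, axes within 0.2 rad, all released and at rest (all of step 3 and linear speed of each of grind_wheel, blue_wheel, end_cap below 0.02 m/s).
It fails at once if a bystander (bottle, screwdriver, padlock, carton) is moved by more than 30 mm (distance of any of cleaner, screwdriver, padlock, carton from where it was at the start of the episode above 0.03 m).
It fails at once if the bottle or the padlock is knocked over (angle between any of cleaner, padlock's own z axis and vertical above 0.5 rad).
It also fails if it takes over 72 s, if anything falls off the work surface, if the arm or the gripper's body presses on something with over 40 N, if the wrist force passes 120 N, or if a joint passes its speed limit or range.

## Working session

There is one attempt and no reset: what is moved stays moved. The work goes in short steps, Python scripts to look and compute and a tool call to move; the robot and the scene stay as the last step left them, time stands still between calls to the robot, and variables do not carry over. Pictures are saved under pics/ and viewed, and the job is handed in when it is done.

Besides the shell and the picture viewer there is one more tool, called after "Call:" as a command line: name --argument value ..., lists and objects as JSON in quotes. send_rows: Moves the arm, as the interface text tells. Its arguments: {"type":"object","properties":{"rows":{"type":"array","items":{"type":"number"}},"squeeze":{"type":"number"}},"required":["rows"]}

```bash
ls; mkdir -p pics; python3 - <<'E'
from rig import *
import cv2
s=observe()
for k in s: print(k,s[k])
for n in("side","top"):
    im=snapshot(n); cv2.imwrite(f"pics/{n}0.png",im); print(n,camera_params(n))
E
```

```text
pics
clock 0.0
joint_positions [-75.98560678  30.78026705  -0.25332527  88.16947733   0.14851278
  61.15168312  -4.07947757]
joint_velocities [ 0.02811145  0.02515414  0.10931566  0.01474172  0.03187471 -0.03436482
 -0.01717709]
joint_torque [ 5.98084466e-05 -5.70993769e+01  9.91177149e-01 -2.51601809e+01
 -5.61260863e-02  1.79949979e-02  1.60207992e-04]
position [0.19862774 0.61830629 0.25981618]
orientation [[-9.52106240e-01  3.05767127e-01 -4.13267893e-04]
 [ 3.05767378e-01  9.52104704e-01 -1.71546076e-03]
 [-1.31057203e-04 -1.75966474e-03 -9.99998443e-01]]
force [ 0.23183355 -0.06906563  0.3541391 ]
wrist_torque [-0.01395004 -0.01185172 -0.0562815 ]
opening 0.08820844265195112
side {'fx': 352.7349944221132, 'fy': 352.7349944221132, 'cx': 257.5320409329032, 'cy': 197.4865002460328, 'origin': array([0.3004176 , 0.57260964, 0.5756864 ]), 'orientation': array([[-0.89366142, -0.2614383 ,  0.36471809],
       [-0.44863428,  0.50272779, -0.73891275],
       [ 0.00982618, -0.82396286, -0.56655861]])}
top {'fx': 420.93407722844967, 'fy': 420.93407722844967, 'cx': 261.1458823603659, 'cy': 193.69970096521803, 'origin': array([ 0.48753831, -0.01800605,  1.21927753]), 'orientation': array([[ 0.00867745, -0.99529587,  0.09649267],
       [-0.99970701, -0.01081528, -0.02165446],
       [ 0.02259619, -0.09627649, -0.99509811]])}
```

View pics/side0.png

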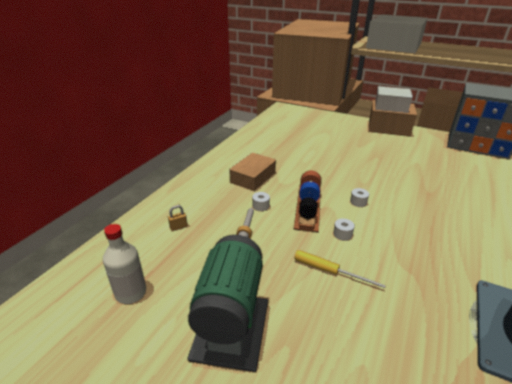

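View pics/top0.png

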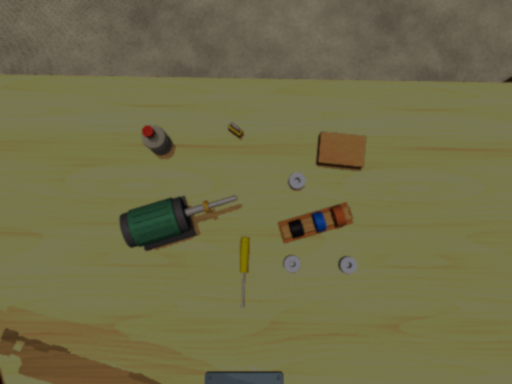

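```bash
python3 - <<'E'
import cv2
a=cv2.imread("pics/top0.png");b=cv2.imread("pics/side0.png")
c=a[150:290,110:370]; cv2.imwrite("pics/c1.png",cv2.resize(c,None,fx=3,fy=3,interpolation=cv2.INTER_CUBIC))
c=b[150:370,180:400]; cv2.imwrite("pics/c2.png",cv2.resize(c,(600,600),interpolation=cv2.INTER_CUBIC))
E
```

```text
(no output)
```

View pics/c1.png

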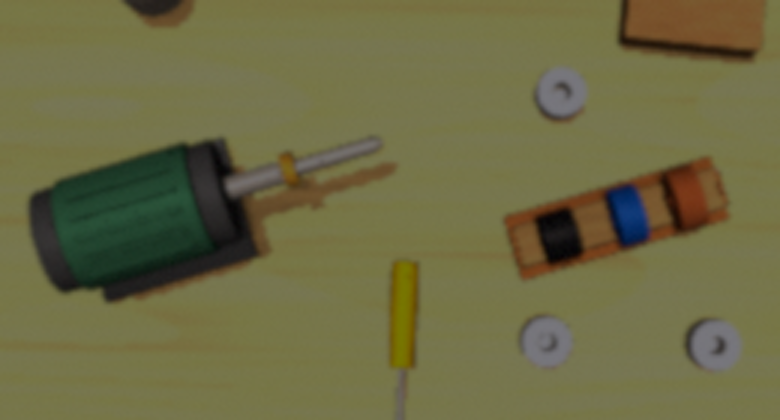

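View pics/c2.png

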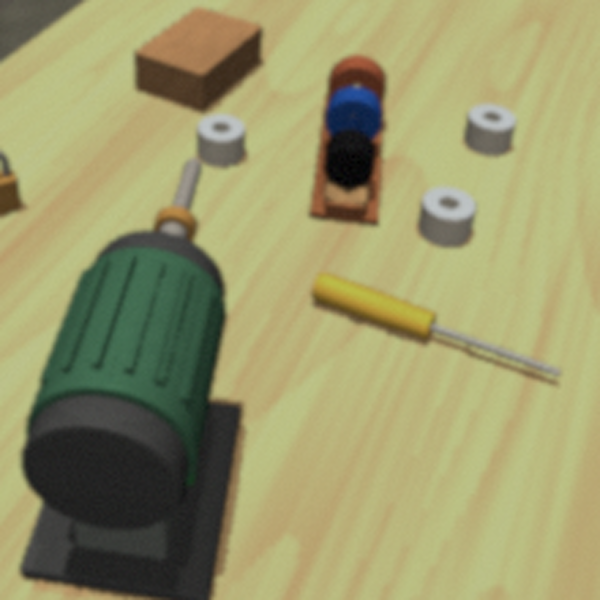

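```bash
python3 - <<'E'
from rig import *
import cv2,numpy as np
for cam in("top","side"):
    im=snapshot(cam)
    cv2.imwrite(f"pics/{cam}1.png",im)
    out=im.copy()
    for n in("grind_wheel","blue_wheel","end_cap","cradle","polisher","cleaner","padlock"):
        for k,m in enumerate(masks_of(n,cam)[:4]):
            r=m["region"];ys,xs=np.nonzero(r)
            print(cam,n,round(m["conf"],2),[round(float(v)) for v in m["rect"]],r.sum(),xs.mean().round(2),ys.mean().round(2))
            np.save(f"pics/m_{cam}_{n}_{k}.npy",r)
a=cv2.imread("pics/side0.png")[175:220,295:330]
b=cv2.imread("pics/top0.png")[205:245,275:355]
a=cv2.resize(a,(400,514),interpolation=cv2.INTER_CUBIC);a=cv2.convertScaleAbs(a,alpha=2)
cv2.imwrite("pics/c3.png",a)
cv2.imwrite("pics/c4.png",cv2.convertScaleAbs(cv2.resize(b,(800,400),interpolation=cv2.INTER_CUBIC),alpha=2))
E
```

```text
top grind_wheel 0.53 [329, 205, 19, 21] 247 338.17 215.53
top blue_wheel 0.79 [312, 210, 14, 20] 238 319.01 220.74
top end_cap 0.64 [285, 254, 17, 18] 205 291.68 263.21
top end_cap 0.6 [339, 255, 18, 19] 249 347.23 264.4
top end_cap 0.57 [289, 221, 17, 16] 197 296.53 228.39
top end_cap 0.54 [289, 171, 18, 20] 263 296.42 180.96
top cradle 0.74 [282, 204, 73, 36] 767 309.97 223.58
top cradle 0.61 [317, 132, 48, 34] 1626 340.91 149.85
top polisher 0.71 [124, 197, 112, 52] 3219 162.82 221.36
top cleaner 0.94 [143, 122, 28, 32] 654 156.22 139.02
top padlock 0.68 [228, 121, 16, 13] 163 235.18 129.13
top padlock 0.22 [312, 212, 14, 21] 246 318.96 221.6
side grind_wheel 0.62 [300, 170, 23, 16] 275 310.17 177.32
side grind_wheel 0.19 [188, 209, 78, 164] 8836 229.07 303.71
side blue_wheel 0.81 [300, 182, 21, 17] 322 309.35 190.75
side end_cap 0.84 [249, 192, 21, 18] 299 260.67 201.07
side end_cap 0.81 [298, 198, 22, 21] 362 307.93 207.85
side end_cap 0.74 [351, 189, 18, 20] 295 359.21 197.14
side end_cap 0.68 [334, 219, 19, 23] 391 343.2 229.12
side cradle 0.83 [293, 199, 28, 33] 457 306.58 220.22
side polisher 0.6 [184, 206, 83, 166] 8730 229.09 303.8
side cleaner 0.86 [102, 229, 45, 77] 2313 122.77 266.83
side padlock 0.64 [169, 204, 17, 27] 334 177.12 218.7
```

View pics/c3.png

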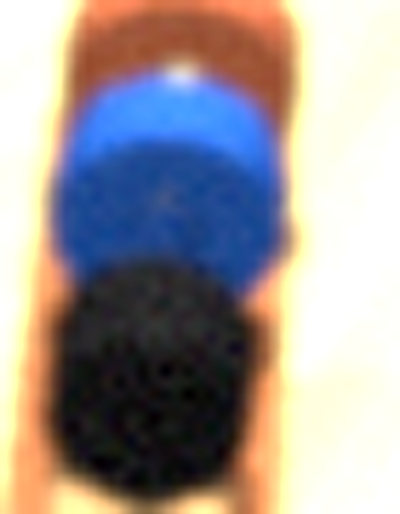

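View pics/c4.png

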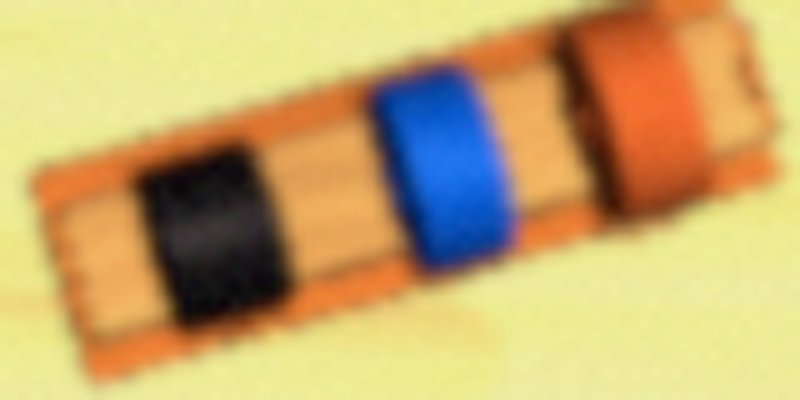

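The end-cap-like things are: black at top (296,228) / side (308,208), and grey ones at top (297,181), (292,264) and (348,265). The black one in the cradle fits the description. The crop shows no yellow dot on its near face, so its open end faces world +y, towards the motor. Next I'll fit the poses.

```bash
cat > h.py <<'E'
import numpy as np,cv2
from rig import camera_params
def proj(P,cam):
    c=camera_params(cam);P=np.atleast_2d(P)
    q=(P-c["origin"])@c["orientation"]
    return np.c_[c["fx"]*q[:,0]/q[:,2]+c["cx"],c["fy"]*q[:,1]/q[:,2]+c["cy"]]
def unproj(uv,cam,z):
    c=camera_params(cam);uv=np.atleast_2d(uv)
    d=np.c_[(uv[:,0]-c["cx"])/c["fx"],(uv[:,1]-c["cy"])/c["fy"],np.ones(len(uv))]@c["orientation"].T
    return c["origin"]+d*((z-c["origin"][2])/d[:,2])[:,None]
def cyl(c,yaw,r,L):
    # yaw: axis dir (cos,sin) = body +y
    a=np.array([np.cos(yaw),np.sin(yaw),0]);s=np.array([-a[1],a[0],0]);t=np.linspace(0,2*np.pi,60)
    ring=np.outer(np.cos(t),s)*r+np.outer(np.sin(t),[0,0,r])
    return np.vstack([c+ring+a*L/2,c+ring-a*L/2])
def hull(P,cam):
    return cv2.convexHull(proj(P,cam).astype(np.float32))[:,0]
def hcent(P,cam):
    h=hull(P,cam);m=cv2.moments(h);return np.array([m["m10"]/m["m00"],m["m01"]/m["m00"]]),m["m00"]
E
python3 - <<'E'
from h import *
im=cv2.imread("pics/top0.png").astype(float)
# average two frames
im=(im+cv2.imread("pics/top1.png"))/2
g=im
np.set_printoptions(precision=4,suppress=True,linewidth=150)
hsv=cv2.cvtColor(im.astype(np.uint8),cv2.COLOR_BGR2HSV)
# rod: weight = blue channel above table
print(im[185:215,225].astype(int).tolist())
sub=im[190:215,185:240]
for x in range(190,240,6): print(x,[int(v) for v in (im[192:220,x,0])])
E
```

```text
[[74, 118, 119], [72, 118, 118], [72, 118, 119], [73, 118, 118], [75, 118, 118], [77, 118, 118], [76, 118, 118], [75, 117, 118], [77, 118, 119], [79, 118, 119], [79, 118, 118], [79, 116, 117], [74, 107, 109], [78, 96, 101], [94, 101, 108], [107, 109, 114], [100, 104, 110], [80, 88, 94], [64, 87, 92], [64, 104, 108], [68, 115, 116], [71, 117, 119], [68, 112, 118], [56, 95, 111], [47, 83, 109], [45, 81, 107], [44, 78, 104], [50, 86, 104], [65, 104, 112], [75, 115, 117]]
190 [80, 81, 78, 75, 72, 72, 75, 75, 74, 71, 69, 71, 71, 59, 51, 56, 74, 89, 103, 106, 94, 80, 63, 42, 26, 20, 20, 18]
196 [80, 79, 75, 73, 73, 73, 76, 77, 74, 75, 71, 73, 75, 71, 76, 88, 100, 107, 98, 83, 68, 59, 65, 66, 53, 44, 42, 41]
202 [75, 73, 74, 73, 75, 75, 77, 76, 73, 62, 57, 59, 64, 74, 89, 99, 96, 83, 71, 58, 60, 63, 56, 48, 44, 44, 42, 41]
208 [73, 75, 75, 76, 76, 76, 78, 76, 68, 62, 53, 55, 69, 76, 64, 43, 25, 17, 15, 18, 30, 40, 44, 44, 44, 42, 45, 57]
214 [75, 76, 77, 77, 78, 78, 76, 72, 69, 73, 89, 105, 103, 85, 64, 59, 59, 53, 48, 45, 41, 43, 45, 45, 45, 44, 45, 51]
220 [75, 77, 78, 78, 78, 76, 72, 71, 84, 102, 105, 90, 70, 59, 62, 69, 70, 61, 49, 44, 42, 47, 60, 72, 75, 73, 70, 68]
226 [76, 77, 78, 79, 77, 71, 80, 99, 106, 94, 74, 64, 66, 70, 70, 67, 55, 47, 45, 46, 55, 69, 76, 78, 76, 71, 68, 68]
232 [78, 78, 78, 73, 78, 95, 107, 98, 78, 63, 67, 76, 78, 71, 55, 46, 45, 45, 51, 64, 71, 75, 76, 79, 77, 72, 68, 68]
238 [78, 78, 78, 75, 75, 74, 71, 71, 74, 77, 78, 74, 59, 47, 44, 45, 53, 66, 72, 72, 73, 75, 76, 78, 77, 74, 70, 68]
```

```bash
python3 - <<'E'
from h import *
from scipy.optimize import least_squares
np.set_printoptions(precision=4,suppress=True,linewidth=150)
t=(cv2.imread("pics/top0.png").astype(float)+cv2.imread("pics/top1.png"))/2
s=(cv2.imread("pics/side0.png").astype(float)+cv2.imread("pics/side1.png"))/2
f=np.clip(1-(t[...,1]-t[...,0])/42,0,1)
pts=[]
for x in range(213,233):
    yc=205-(x-208)*0.2727*1.0
    y0=int(round(yc-5));ys=np.arange(y0,y0+9)
    w=f[ys,x];w=np.where(w<.12,0,w);pts.append([x,(w*ys).sum()/w.sum(),w.sum()])
pts=np.array(pts);print(pts)
k=np.polyfit(pts[:,0],pts[:,1],1);print(k,np.std(pts[:,1]-np.polyval(k,pts[:,0])))
a,b=unproj([[214,np.polyval(k,214)],[234,np.polyval(k,234)]],"top",.12)
d=b-a;print("top rod",a,b,np.degrees(np.arctan2(d[1],d[0])))
# tip, col profile along line
print([round(float(f[int(round(np.polyval(k,x))),x]),2) for x in range(228,242)])
# side raw
for y in range(205,240,2): print(y,[int(v) for v in (s[y,238:262,1]-s[y,238:262,0])])
E
```

```text
[[213.     204.0973   4.7738]
 [214.     203.6533   4.4643]
 [215.     203.4688   4.5714]
 [216.     203.1701   4.6905]
 [217.     202.8612   4.631 ]
 [218.     202.582    4.5   ]
 [219.     202.2538   4.6905]
 [220.     202.       4.6786]
 [221.     201.632    4.4643]
 [222.     201.2937   4.7024]
 [223.     201.0051   4.7143]
 [224.     200.5894   4.7262]
 [225.     200.2625   4.7619]
 [226.     200.0456   4.7024]
 [227.     199.6421   4.6905]
 [228.     199.3495   4.6667]
 [229.     198.9975   4.8214]
 [230.     198.7154   4.7262]
 [231.     198.4184   4.6667]
 [232.     198.188    4.75  ]]
[ -0.3154 271.2847] 0.05504531935727595
top rod [0.5663 0.081  0.12  ] [0.5834 0.0291 0.12  ] -71.78029679643626
[0.95, 0.92, 0.87, 0.93, 0.93, 0.89, 0.85, 0.81, 0.7, 0.37, 0.02, 0.0, 0.0, 0.0]
205 [56, 58, 58, 58, 59, 60, 58, 59, 60, 61, 61, 61, 60, 54, 35, 15, 9, 10, 10, 10, 10, 10, 11, 10]
207 [59, 59, 60, 60, 59, 60, 61, 61, 60, 59, 58, 53, 47, 40, 31, 20, 13, 10, 9, 10, 10, 10, 10, 9]
209 [60, 60, 59, 60, 61, 60, 60, 60, 60, 52, 35, 20, 12, 10, 15, 23, 30, 25, 16, 13, 11, 11, 11, 10]
211 [
[... 755 characters left out ...]
 59, 57, 57, 55, 57, 60, 60]
227 [53, 57, 59, 62, 64, 64, 65, 63, 60, 56, 49, 47, 55, 59, 61, 60, 60, 58, 57, 56, 58, 58, 60, 60]
229 [50, 52, 51, 50, 48, 49, 53, 56, 57, 58, 55, 52, 50, 53, 58, 58, 57, 56, 56, 58, 59, 60, 59, 60]
231 [35, 26, 18, 16, 17, 17, 16, 22, 31, 37, 43, 44, 43, 41, 47, 53, 55, 56, 59, 59, 60, 61, 61, 60]
233 [19, 9, 9, 9, 10, 10, 10, 10, 12, 15, 24, 31, 35, 36, 45, 54, 58, 60, 60, 59, 59, 60, 60, 59]
235 [4, 4, 5, 6, 7, 8, 8, 8, 7, 8, 13, 26, 32, 39, 51, 57, 60, 60, 60, 60, 60, 60, 60, 59]
237 [1, 1, 2, 2, 1, 1, 2, 1, 3, 4, 10, 24, 37, 50, 57, 60, 61, 61, 60, 60, 59, 60, 60, 60]
239 [2, 2, 2, 0, 2, 2, 2, 1, 0, 2, 2, 3, 16, 35, 48, 56, 59, 60, 60, 60, 60, 60, 60, 60]
```

```bash
python3 - <<'E'
from h import *
np.set_printoptions(precision=4,suppress=True,linewidth=150)
s=(cv2.imread("pics/side0.png").astype(float)+cv2.imread("pics/side1.png"))/2
D=1-(s[...,1]-s[...,0]-9)/51
pts=[]
for y in range(212,224):
    xc=250-(y-213)*.38-.5
    xs=np.arange(int(xc-6),int(xc+7));w=D[y,xs];w=np.where(w<.15,0,w).clip(0,1);pts.append([(w*xs).sum()/w.sum(),y])
pts=np.array(pts)
k=np.polyfit(pts[:,1],pts[:,0],1);print(k,pts[0],pts[-1])
a,b=unproj([[np.polyval(k,223),223],[np.polyval(k,212),212]],"side",.12)
d=b-a;print("side rod",a,b,np.degrees(np.arctan2(d[1],d[0])))
# hypothesised axis from top
A=np.array([0.5663,.0810,.12]);u=np.array([np.cos(np.radians(-71.78)),np.sin(np.radians(-71.78)),0])
n=np.array([-u[1],u[0],0]);print("lateral of side pts",(a-A)@n,(b-A)@n,(a-A)@u,(b-A)@u)
tip=unproj([[236.8,-.3154*236.8+271.2847]],"top",.12)[0];print("tip",tip,"seat",tip-.078*u)
# collar in top: brass at ~206.5
print("tip/seat/collar proj top",proj([tip,tip-.078*u,tip-.14*u],"top"),"side",proj([tip,tip-.078*u],"side"))
# cradle objects
t=(cv2.imread("pics/top0.png").astype(float)+cv2.imread("pics/top1.png"))/2
roi=np.zeros(t.shape[:2],bool);roi[200:245,278:358]=1
B,G,R=t[...,0],t[...,1],t[...,2]
print(t[228,280:345].astype(int)[::8].tolist())
masks={"blue":(B>R+10),"black":(t.max(2)<45),}
for n,m in masks.items():
    m=m&roi;ys,xs=np.nonzero(m);print(n,m.sum(),xs.mean(),ys.mean())
E
```

```text
[ -0.2981 313.1264] [249.819 212.   ] [246.6274 223.    ]
side rod [0.572  0.0716 0.12  ] [0.5836 0.0351 0.12  ] -72.48075319471951
lateral of side pts 0.002508606584822012 0.0020396781061607396 0.010673239501412012 0.04901239122430438
tip [0.5858 0.0218 0.12  ] seat [0.5614 0.0959 0.12  ]
tip/seat/collar proj top [[236.8    196.598 ]
 [208.2506 205.6022]
 [185.4103 212.8058]] side [[251.8433 208.464 ]
 [245.6093 231.2604]]
[[30, 64, 102], [38, 74, 103], [24, 25, 27], [39, 73, 104], [43, 82, 116], [87, 37, 5], [26, 63, 116], [44, 77, 96], [71, 117, 118]]
blue 195 319.04615384615386 221.25641025641025
black 225 300.32 226.95555555555555
```

```bash
python3 - <<'E'
from h import *
from scipy.optimize import least_squares
np.set_printoptions(precision=4,suppress=True,linewidth=150)
M={"grind":("grind_wheel_0",.030,.026,.049),"blue":("blue_wheel_0",.028,.026,.046),"cap":("end_cap_2",.024,.034,.042)}
yaw=np.radians(108.2)
res={}
for n,(f,r,L,z) in M.items():
    m=np.load(f"pics/m_top_{f}.npy");ys,xs=np.nonzero(m);c=np.array([xs.mean(),ys.mean()])
    p0=unproj([c],"top",z)[0,:2]
    fun=lambda p:hcent(cyl(np.array([p[0],p[1],z]),yaw,r,L),"top")[0]-c
    p=least_squares(fun,p0).x;res[n]=p
    print(n,p,"area",hcent(cyl(np.array([p[0],p[1],z]),yaw,r,L),"top")[1],m.sum(),"side pred",hcent(cyl(np.array([p[0],p[1],z]),yaw,r,L),"side")[0])
P=np.array([res[k] for k in("grind","blue","cap")])
print("spacings",np.linalg.norm(np.diff(P,axis=0),axis=1));d=P[2]-P[0];print("yaw",np.degrees(np.arctan2(d[1],d[0])))
# cradle rectangle by colour: wood orange vs table
t=(cv2.imread("pics/top0.png").astype(float)+cv2.imread("pics/top1.png"))/2
B,G,R=t[...,0],t[...,1],t[...,2]
m=(((R-G)>12)|(t.max(2)<60)|(B>R));roi=np.zeros(m.shape,bool);roi[200:246,274:358]=1;m&=roi
m=cv2.morphologyEx(m.astype(np.uint8),cv2.MORPH_OPEN,np.ones((3,3)))
n,l,st,ce=cv2.connectedComponentsWithStats(m);i=1+st[1:,4].argmax();print(st[i],ce[i])
cn=cv2.findContours((l==i).astype(np.uint8),0,1)[0][0];rc=cv2.minAreaRect(cn);bx=cv2.boxPoints(rc);print(rc);w=unproj(bx,"top",.02);print(w[:,:2],w.mean(0),np.linalg.norm(w[1]-w[0]),np.linalg.norm(w[2]-w[1]))
for a,b in((0,1),(1,2)): d=w[b]-w[a];print(np.degrees(np.arctan2(d[1],d[0])))
v=t.astype(np.uint8).copy();cv2.polylines(v,[np.round(bx).astype(int)],True,(0,0,255),1)
for n,(f,r,L,z) in M.items(): cv2.polylines(v,[np.round(hull(cyl(np.r_[res[n],z],yaw,r,L),"top")).astype(int)],True,(0,255,0),1)
cv2.imwrite("pics/c5.png",cv2.resize(v[195:250,270:365],(760,440),interpolation=cv2.INTER_NEAREST))
E
```

```text
grind [ 0.5421 -0.2586] area 275.18943252577446 247 side pred [311.0809 180.8553]
blue [ 0.5272 -0.2055] area 237.5131471583154 238 side pred [309.5939 192.3189]
cap [ 0.5054 -0.143 ] area 233.7788284465205 197 side pred [309.2224 207.8279]
spacings [0.0552 0.0661]
yaw 107.62066983076646
[ 278  202   75   41 1696] [315.3656 222.2901]
((315.7320556640625, 222.78309631347656), (24.360576629638672, 74.11155700683594), 73.49563598632812)
[[ 0.5244 -0.0892]
 [ 0.5867 -0.2932]
 [ 0.5199 -0.3123]
 [ 0.4585 -0.1092]] [ 0.5224 -0.201   0.02  ] 0.21327920148501425 0.06943979895031749
-73.0229433871838
-164.01668637272402
```

View pics/c5.png

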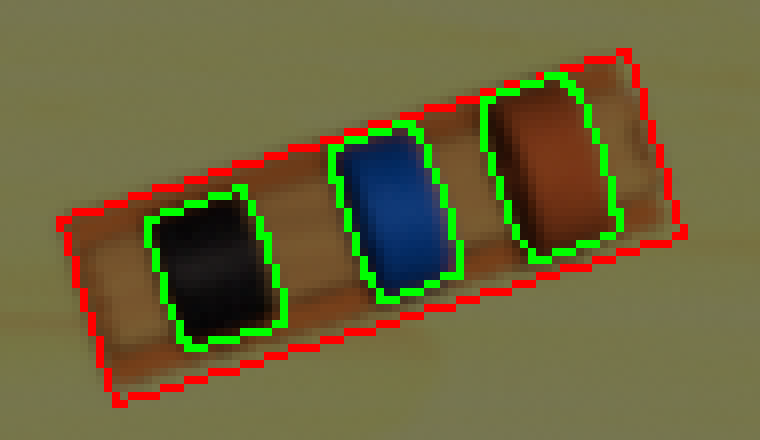

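Call:
send_rows --rows '[2.3,-3.4,0,0,0,-0.05,1,4.6,-6.8,0,0,0,-0.1,1,6.9,-10.2,0,0,0,-0.15,1,9.2,-13.6,0,0,0,-0.2,1,11.5,-17,0,0,0,-0.25,1,13.8,-20.4,0,0,0,-0.3,1,16.1,-23.8,0,0,0,-0.35,1,18.4,-27.2,0,0,0,-0.4,1,20.7,-30.6,0,0,0,-0.45,1,23,-34,0,0,0,-0.5,1]'

```text
clock: 1.73
position: [0.4296, 0.2771, 0.2611]
orientation: [[-0.687, 0.726, 0.001], [0.726, 0.687, 0.001], [0.0, 0.001, -1.0]]
force: [0.4, -0.2, 0.5]
opening: 0.088
```

Call:
send_rows --rows '[0.85,-4,0,0,0,-0.05,1,1.7,-8,0,0,0,-0.1,1,2.55,-12,0,0,0,-0.15,1,3.4,-16,0,0,0,-0.2,1,4.25,-20,0,0,0,-0.25,1,5.1,-24,0,0,0,-0.3,1,5.95,-28,0,0,0,-0.35,1,6.8,-32,0,0,0,-0.4,1,7.65,-36,0,0,0,-0.43,1,8.5,-40,0,0,0,-0.453,1]'

```text
clock: 2.57
position: [0.514, -0.123, 0.2611]
orientation: [[-0.301, 0.954, 0.001], [0.954, 0.301, 0.0], [-0.0, 0.001, -1.0]]
force: [0.7, -0.2, -0.3]
opening: 0.0885
```

Call:
send_rows --rows '[0.8,-3.6,-1,0,0,0,1,1.5,-7,-3,0,0,0,1,2.2,-10.2,-5,0,0,0,1,2.9,-13.6,-7,0,0,0,1,2.9,-13.6,-10,0,0,0,1,2.9,-13.6,-13,0,0,0,1,2.9,-13.6,-14,0,0,0,1,2.9,-13.6,-14,0,0,0,1,2.9,-13.6,-14,0,0,0,1,2.9,-13.6,-14,0,0,0,1]'

```text
clock: 3.4
position: [0.544, -0.2573, 0.1226]
orientation: [[-0.303, 0.953, 0.003], [0.953, 0.303, -0.001], [-0.002, 0.002, -1.0]]
force: [0.4, -0.4, 0.1]
opening: 0.0879
```

```bash
python3 - <<'E'
from rig import *
import cv2
s=observe();print(s["position"])
for n in("side","top"):
    im=snapshot(n); cv2.imwrite(f"pics/{n}2.png",im)
a=cv2.imread("pics/side2.png")[110:250,240:400];b=cv2.imread("pics/top2.png")[170:270,270:390]
cv2.imwrite("pics/c6.png",cv2.hconcat([cv2.resize(a,(400,350)),cv2.resize(b,(400,350))]))
E
```

```text
[ 0.54400406 -0.25731187  0.12256641]
```

View pics/c6.png

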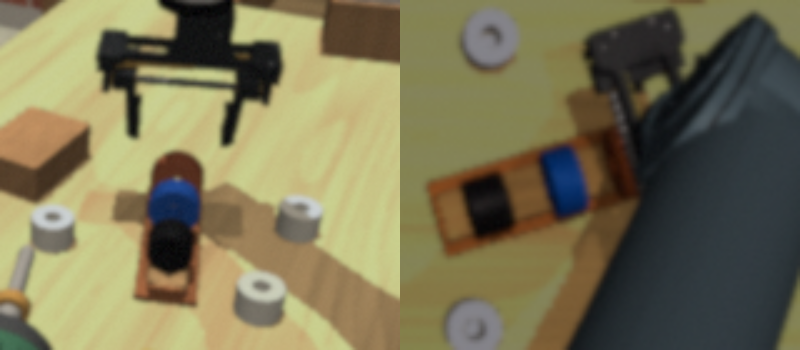

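Call:
send_rows --rows '[0,0,-2,0,0,0,1,0,0,-4,0,0,0,1,0,0,-5.5,0,0,0,1,0,0,-6.5,0,0,0,1,0,0,-6.8,0,0,0,1,0,0,-6.8,0,0,0,0.5,0,0,-6.8,0,0,0,0,0,0,-6.8,0,0,0,-1,0,0,-6.8,0,0,0,-1,0,0,-6.8,0,0,0,-1]' --squeeze 25

```text
clock: 4.33
position: [0.5427, -0.2576, 0.0534]
orientation: [[-0.302, 0.953, 0.0], [0.953, 0.302, -0.001], [-0.001, 0.0, -1.0]]
force: [0.0, -0.5, 4.0]
opening: 0.0583
```

```bash
python3 - <<'E'
from rig import *
s=observe();print(s["position"],s["opening"],s["force"],s["wrist_torque"])
E
```

```text
[ 0.54269641 -0.25762814  0.05338696] 0.05830210713520845 [ 2.71830506e-03 -4.98709523e-01  3.97605272e+00] [0.00278745 0.05115526 0.04517421]
```

Call:
send_rows --rows '[0,0,1.5,0,0,0,-1,0,0,4.5,0,0,0,-1,0,0,8.0,0,0,0,-1,0,0,10,0,0,0,-1,0.5,2.5,12,0,0,0,-1,1.5,6,12,0,0,0,-1,2.5,10,12,0,0,0,-1,3.5,13.5,12,0,0,0,-1,4.3,16.5,12,0,0,0,-1,5,18,12,0,0,0,-1]'

```text
clock: 5.17
position: [0.5934, -0.0712, 0.1735]
orientation: [[-0.307, 0.952, 0.0], [0.952, 0.307, 0.003], [0.003, 0.001, -1.0]]
force: [0.6, 0.6, -1.8]
opening: 0.0578
```

Call:
send_rows --rows '[0.2,1.5,-1,0,0,0,-1,0.4,3,-2.5,0,0,0,-1,0.6,4.5,-4,0,0,0,-1,0.8,5.3,-4.7,0,0,0,-1,0.8,5.6,-4.9,0,0,0,-1,0.8,5.6,-4.9,0,0,0,-1,0.8,5.6,-4.9,0,0,0,-1,0.8,5.6,-4.9,0,0,0,-1,0.8,5.6,-4.9,0,0,0,-1,0.8,5.6,-4.9,0,0,0,-1]'

```text
clock: 6.0
position: [0.601, -0.022, 0.1243]
orientation: [[-0.301, 0.954, 0.001], [0.954, 0.301, -0.0], [-0.001, 0.001, -1.0]]
force: [-0.2, -0.3, -1.8]
opening: 0.0582
```

```bash
python3 - <<'E'
from rig import *
import cv2
s=observe();print(s["position"],s["orientation"],s["opening"],s["force"])
for n in("side","top"):
    im=snapshot(n); cv2.imwrite(f"pics/{n}3.png",im)
a=cv2.imread("pics/side3.png")[130:270,170:330];b=cv2.imread("pics/top3.png")[150:250,180:300]
cv2.imwrite("pics/c7.png",cv2.hconcat([cv2.resize(a,(400,350)),cv2.resize(b,(400,350))]))
E
```

```text
[ 0.60102131 -0.02204878  0.12433255] [[-3.01085304e-01  9.53596755e-01  9.31720343e-04]
 [ 9.53597061e-01  3.01085660e-01 -2.65415267e-04]
 [-5.33626772e-04  8.08573145e-04 -9.99999531e-01]] 0.05819649694198728 [-0.17327217 -0.34138557 -1.7765273 ]
```

View pics/c7.png

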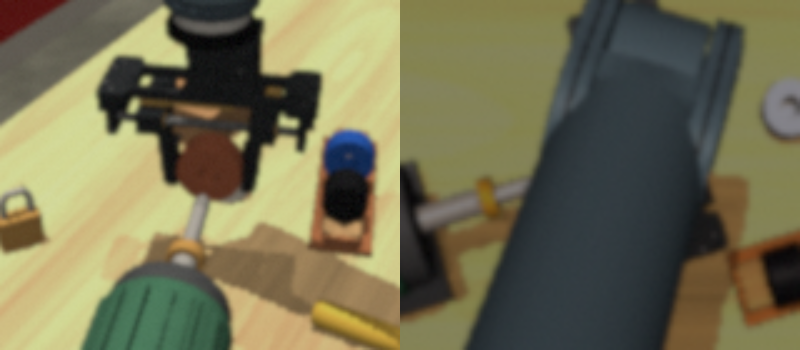

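```bash
python3 - <<'E'
from rig import masks_of
from h import *
np.set_printoptions(precision=4,suppress=True,linewidth=150)
s=cv2.imread("pics/side3.png").astype(float)
B,G,R=s[...,0],s[...,1],s[...,2]
print(s[190:212:3,240:272:2].astype(int)[:, :,:].tolist()[2])
m=((R>1.7*G)&(R>35)&(R<130));roi=np.zeros(m.shape,bool);roi[180:212,236:275]=1;m&=roi
for y in range(180,212): print(y,''.join('#' if v else '.' for v in m[y,236:275]))
ys,xs=np.nonzero(m);print(xs.mean(),ys.mean(),m.sum())
a=np.radians(107.5)
C=np.array([.6010,-.0220,.1199])
h=hull(cyl(C,a,.03,.026),"side");print("pred hull",h.min(0),h.max(0))
ff=cyl(C,a,.03,.026)[:60];p=proj(ff,"side");print("front face",p.min(0),p.max(0),p.mean(0))
np.save("pics/redm.npy",m)
v=cv2.imread("pics/side3.png");v=cv2.resize(v[150:240,210:300],(720,720),interpolation=cv2.INTER_CUBIC)
cv2.polylines(v,[np.round((p-[209.5,149.5])*8-.0).astype(int)],True,(0,255,0),1)
cv2.imwrite("pics/c8.png",cv2.resize(cv2.convertScaleAbs(v,alpha=1.6),(600,600)))
E
```

```text
[[17, 25, 47], [31, 47, 85], [30, 46, 84], [31, 47, 86], [30, 47, 85], [31, 45, 83], [31, 46, 85], [32, 47, 86], [29, 46, 86], [33, 48, 88], [33, 48, 87], [33, 48, 88], [30, 46, 84], [21, 31, 60], [15, 19, 20], [19, 17, 16]]
180 .......................................
181 .......................................
182 .......................................
183 .......................................
184 ...............######.#................
185 ............#############..............
186 ...........##############..............
187 ..........################.............
188 ..........#################............
189 .........###################...........
190 .........####################..........
191 ........#####################..........
192 .....#.#######################.........
193 .....##########################........
194 .....###########################.......
195 ....###########################........
196 ....###########################........
197 ....###########################........
198 .....##########################........
199 ....###########################........
200 ....###########################........
201 ......########################.........
202 .......#######################.........
203 ........#####################..........
204 .........###################...........
205 ..........##################...........
206 ............##..###########............
207 ..................#######..............
208 ...................####................
209 .......................................
210 .......................................
211 .......................................
253.7408906882591 195.96356275303643 494
pred hull [240.783  182.4762] [268.5164 210.5721]
front face [240.783  188.6282] [266.969  210.5721] [254.0612 199.742 ]
```

View pics/c8.png

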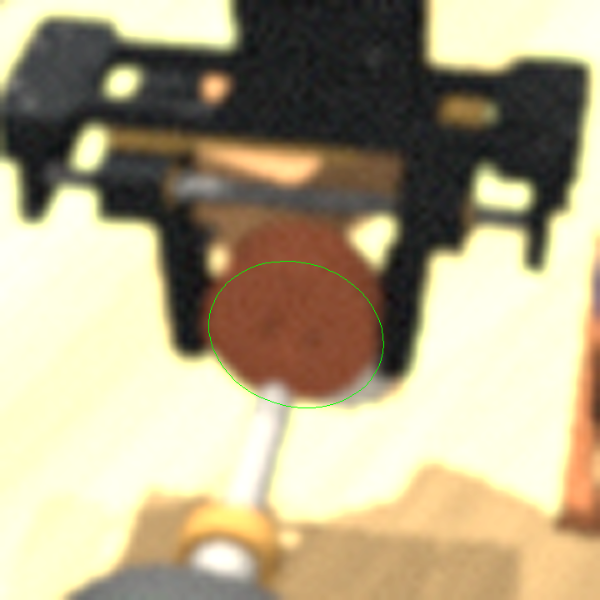

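```bash
python3 - <<'E'
from rig import snapshot
from h import *
acc=0
for i in range(4): acc=acc+snapshot("side").astype(float)
s=acc/4;np.save("pics/s3avg.npy",s)
v=cv2.resize(np.clip(s*2.2,0,255).astype(np.uint8)[176:216,228:280],(780,600),interpolation=cv2.INTER_CUBIC)
cv2.imwrite("pics/c9.png",v)
E
```

```text
(no output)
```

View pics/c9.png

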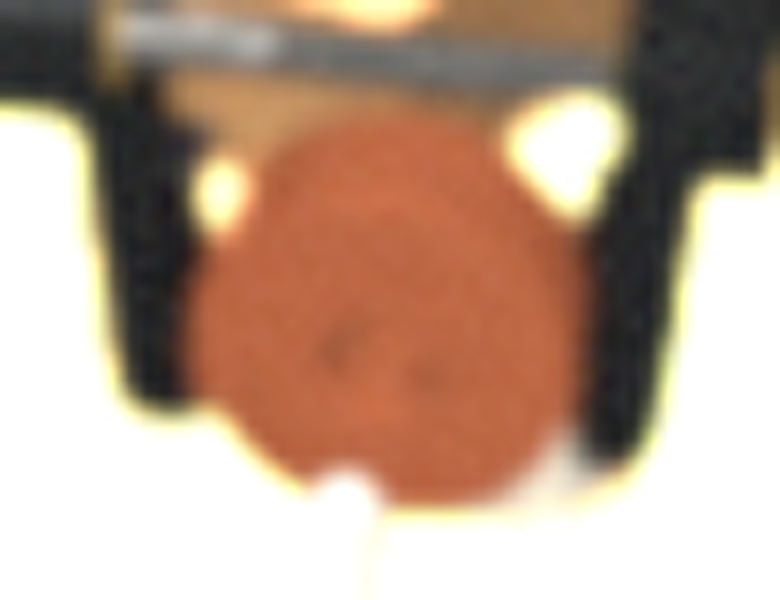

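Call:
send_rows --rows '[-0.43,1.44,0,0,0,0,-1,-0.74,2.39,0,0,0,0,-1,-0.9,2.87,0,0,0,0,-1,-1.05,3.34,0,0,0,0,-1,-1.2,3.82,0,0,0,0,-1,-1.36,4.29,0,0,0,0,-1,-1.51,4.77,0,0,0,0,-1,-1.67,5.24,0,0,0,0,-1,-1.82,5.72,0,0,0,0,-1,-1.82,5.72,0,0,0,0,-1]'

```text
clock: 7.13
position: [0.5821, 0.0374, 0.1236]
orientation: [[-0.303, 0.953, -0.001], [0.953, 0.303, 0.001], [0.001, -0.001, -1.0]]
force: [-0.6, 0.3, -2.1]
opening: 0.0579
```

```bash
python3 - <<'E'
from rig import *
from h import *
s=observe();print(s["position"],s["opening"],s["force"],s["wrist_torque"])
im=snapshot("side")
cv2.imwrite("pics/c10.png",cv2.resize(cv2.convertScaleAbs(im[150:260,200:300],alpha=1.8),(600,660))[:600])
E
```

```text
[0.5820697  0.03740094 0.12357451] 0.05786052515214722 [-0.64217678  0.34689461 -2.05615317] [-0.00924806  0.17900983  0.00788404]
```

View pics/c10.png

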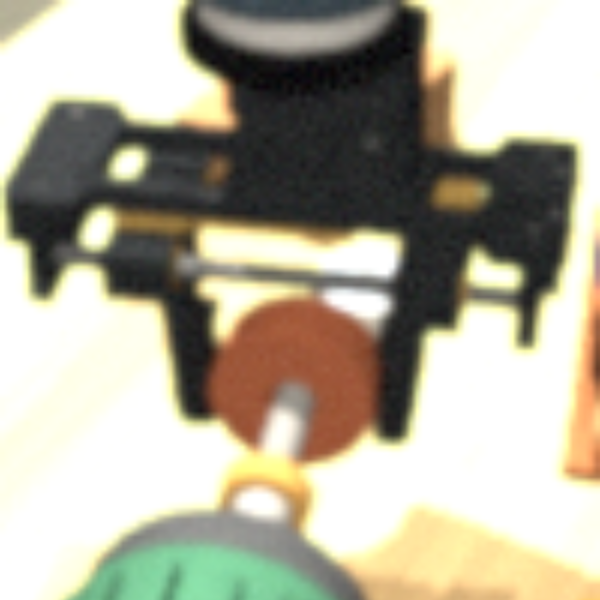

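Call:
send_rows --rows '[-0.25,0.76,0,0,0,0,-1,-0.5,1.52,0,0,0,0,-1,-0.74,2.28,0,0,0,0,-1,-0.99,3.04,0,0,0,0,-1,-1.18,3.61,0,0,0,0,-1,-1.33,4.09,0,0,0,0,-1,-1.4,4.28,0,0,0,0,-1,-1.46,4.47,0,0,0,0,-1,-1.46,4.47,0,0,0,0,-1,-1.46,4.47,0,0,0,0,-1]'

```text
clock: 8.02
position: [0.5681, 0.0805, 0.1238]
orientation: [[-0.302, 0.953, 0.0], [0.953, 0.302, -0.0], [-0.0, 0.0, -1.0]]
force: [-0.4, -0.8, -2.0]
opening: 0.0583
```

Call:
send_rows --rows '[-0.03,0.1,0,0,0,0,-1,-0.06,0.19,0,0,0,0,-1,-0.09,0.29,0,0,0,0,-1,-0.12,0.38,0,0,0,0,-1,-0.16,0.48,0,0,0,0,-1,-0.19,0.57,0,0,0,0,-1,-0.19,0.57,0,0,0,0,-1,-0.19,0.57,0,0,0,0,-1,-0.19,0.57,0,0,0,0,-1,-0.19,0.57,0,0,0,0,-1]'

```text
clock: 8.85
position: [0.5671, 0.0834, 0.1238]
orientation: [[-0.3, 0.954, 0.002], [0.954, 0.3, -0.003], [-0.004, 0.001, -1.0]]
force: [2.9, -7.1, -5.4]
opening: 0.0581
```

```bash
python3 - <<'E'
from rig import *
from h import *
s=observe();print(s["position"],s["opening"],s["force"],s["wrist_torque"])
im=snapshot("side")
cv2.imwrite("pics/c11.png",cv2.resize(cv2.convertScaleAbs(im[160:270,200:300],alpha=1.8),(600,660))[:600])
E
```

```text
[0.56711037 0.08341056 0.12380623] 0.05814263995487267 [ 2.89232961 -7.06632269 -5.38827147] [-1.53726229 -0.69009919  0.06391502]
```

View pics/c11.png

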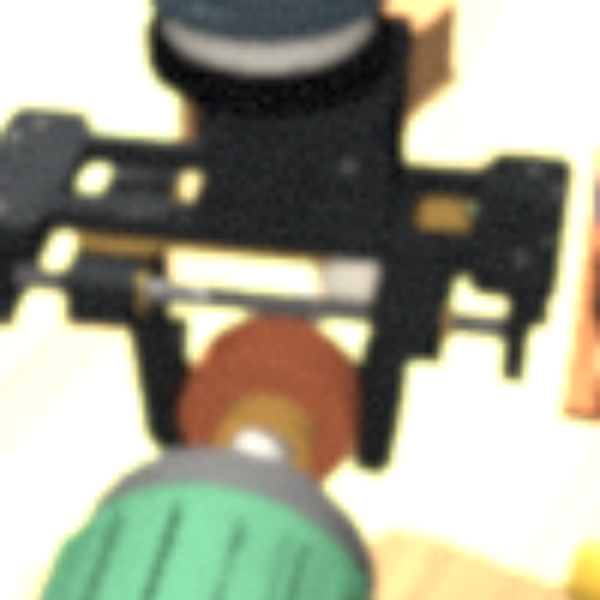

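Call:
send_rows --rows '[0.05,-0.15,0,0,0,0,-1,0.08,-0.25,0,0,0,0,-1,0.08,-0.25,0,0,0,0,-0.4,0.08,-0.25,0,0,0,0,0.2,0.08,-0.25,0,0,0,0,0.6,0.08,-0.25,0,0,0,0,1,0.08,-0.25,0,0,0,0,1,0.08,-0.25,2,0,0,0,1,0.08,-0.25,5.5,0,0,0,1,0.08,-0.25,9,0,0,0,1]'

```text
clock: 9.73
position: [0.5658, 0.0845, 0.2141]
orientation: [[-0.303, 0.953, -0.003], [0.953, 0.303, -0.0], [0.001, -0.003, -1.0]]
force: [0.9, 1.1, 0.1]
opening: 0.0878
```

```bash
python3 - <<'E'
from rig import *
from h import *
s=observe();print(s["position"],s["opening"],s["force"])
im=snapshot("side")
cv2.imwrite("pics/c12.png",cv2.resize(cv2.convertScaleAbs(im[160:270,200:300],alpha=1.8),(600,660))[:600])
E
```

```text
[0.56579064 0.08449832 0.21405635] 0.08781354136629617 [0.93300421 1.0799866  0.13757255]
```

View pics/c12.png

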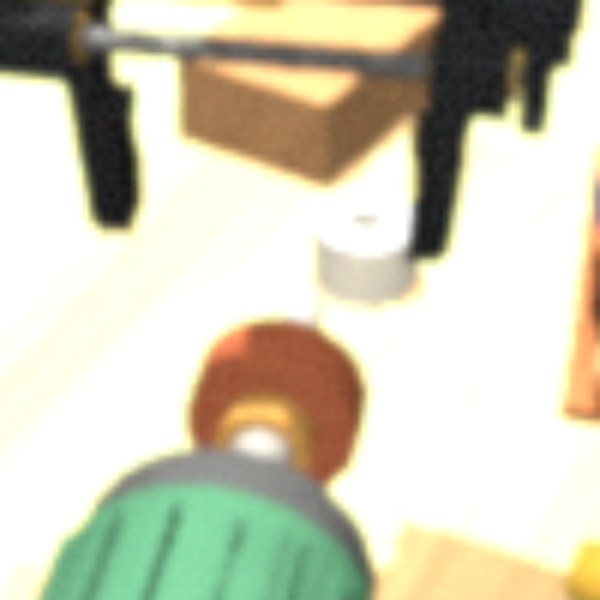

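Call:
send_rows --rows '[-0.55,-4,0,0,0,0,1,-1.1,-8,0,0,0,0,1,-1.65,-12,0,0,0,0,1,-2.2,-16,0,0,0,0,1,-2.75,-20,0,0,0,0,1,-3.3,-24,-1,0,0,0,1,-3.8,-27.5,-3,0,0,0,1,-4,-28.9,-6,0,0,0,1,-4,-28.9,-9,0,0,0,1,-4,-28.9,-10,0,0,0,1]'

```text
clock: 10.62
position: [0.5246, -0.205, 0.1103]
orientation: [[-0.3, 0.954, -0.005], [0.954, 0.3, 0.002], [0.003, -0.004, -1.0]]
force: [-0.3, 1.0, 0.3]
opening: 0.0882
```

Call:
send_rows --rows '[0,0,-1,0,0,0,1,0,0,-3,0,0,0,1,0,0,-5,0,0,0,1,0,0,-6,0,0,0,1,0,0,-6.3,0,0,0,1,0,0,-6.3,0,0,0,0.5,0,0,-6.3,0,0,0,0,0,0,-6.3,0,0,0,-1,0,0,-6.3,0,0,0,-1,0,0,-6.3,0,0,0,-1]'

```text
clock: 11.45
position: [0.5273, -0.2052, 0.0515]
orientation: [[-0.302, 0.953, 0.001], [0.953, 0.302, -0.0], [-0.001, 0.001, -1.0]]
force: [-4.2, -1.7, 2.7]
opening: 0.0566
```

Call:
send_rows --rows '[0,0,0,0,0,0,-1,0,0,2,0,0,0,-1,0,0,5.5,0,0,0,-1,0,0,9,0,0,0,-1,1,2,11,0,0,0,-1,2.4,5.6,11,0,0,0,-1,3.8,9.2,11,0,0,0,-1,5.2,12.6,11,0,0,0,-1,6.4,15.5,11,0,0,0,-1,7.4,17.5,11,0,0,0,-1]'

```text
clock: 12.28
position: [0.6016, -0.0255, 0.1606]
orientation: [[-0.306, 0.952, 0.0], [0.952, 0.306, 0.002], [0.002, 0.001, -1.0]]
force: [-0.4, -0.2, -1.2]
opening: 0.0542
```

```bash
python3 - <<'E'
from rig import *
from h import *
s=observe();print(s["position"],s["opening"],s["force"])
E
```

```text
[ 0.60163645 -0.0254993   0.1606412 ] 0.054181409888357804 [-0.39577272 -0.19112    -1.21643192]
```

Call:
send_rows --rows '[0,0.5,-1,0,0,0,-1,0,0.9,-2.5,0,0,0,-1,0,0.9,-3.3,0,0,0,-1,0,0.9,-3.55,0,0,0,-1,0,0.9,-3.55,0,0,0,-1,0,0.9,-3.55,0,0,0,-1,0,0.9,-3.55,0,0,0,-1,0,0.9,-3.55,0,0,0,-1,0,0.9,-3.55,0,0,0,-1,0,0.9,-3.55,0,0,0,-1]'

```text
clock: 13.12
position: [0.6011, -0.0212, 0.1256]
orientation: [[-0.302, 0.953, 0.001], [0.953, 0.302, 0.0], [-0.0, 0.001, -1.0]]
force: [0.2, -0.3, -2.0]
opening: 0.0542
```

```bash
python3 - <<'E'
from rig import *
from h import *
s=observe();print(s["position"],s["opening"],s["force"])
im=snapshot("side")
cv2.imwrite("pics/c13.png",cv2.resize(cv2.convertScaleAbs(im[160:250,210:300],alpha=2),(600,600),interpolation=cv2.INTER_CUBIC))
E
```

```text
[ 0.6010699  -0.02117962  0.12560475] 0.05415042441421081 [ 0.16847393 -0.27535602 -1.97549869]
```

View pics/c13.png

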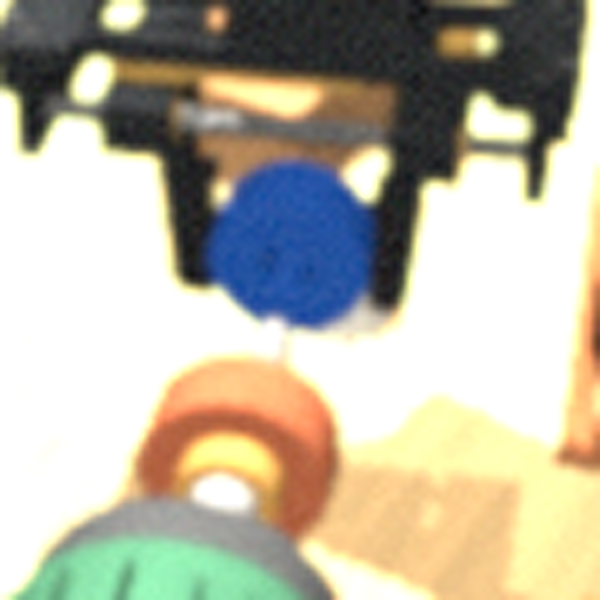

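Call:
send_rows --rows '[-0.43,1.44,0,0,0,0,-1,-0.75,2.39,0,0,0,0,-1,-0.91,2.87,0,0,0,0,-1,-1.07,3.34,0,0,0,0,-1,-1.22,3.82,0,0,0,0,-1,-1.38,4.29,0,0,0,0,-1,-1.6,5,0,0,0,0,-1,-1.84,5.72,0,0,0,0,-1,-2.07,6.4,0,0,0,0,-1,-2.25,7,0,0,0,0,-1]'

```text
clock: 14.0
position: [0.578, 0.05, 0.1252]
orientation: [[-0.303, 0.953, -0.0], [0.953, 0.303, 0.0], [0.0, -0.0, -1.0]]
force: [-0.3, -0.0, -1.1]
opening: 0.0542
```

```bash
python3 - <<'E'
from rig import *
from h import *
s=observe();print(s["position"],s["opening"],s["force"],s["wrist_torque"])
im=snapshot("side")
cv2.imwrite("pics/c14.png",cv2.resize(cv2.convertScaleAbs(im[160:250,210:300],alpha=2),(600,600),interpolation=cv2.INTER_CUBIC))
E
```

```text
[0.57803042 0.04995917 0.1251659 ] 0.05415098196544609 [-0.33596689 -0.02055124 -1.11783739] [-0.21576401  0.08413373  0.06476712]
```

View pics/c14.png

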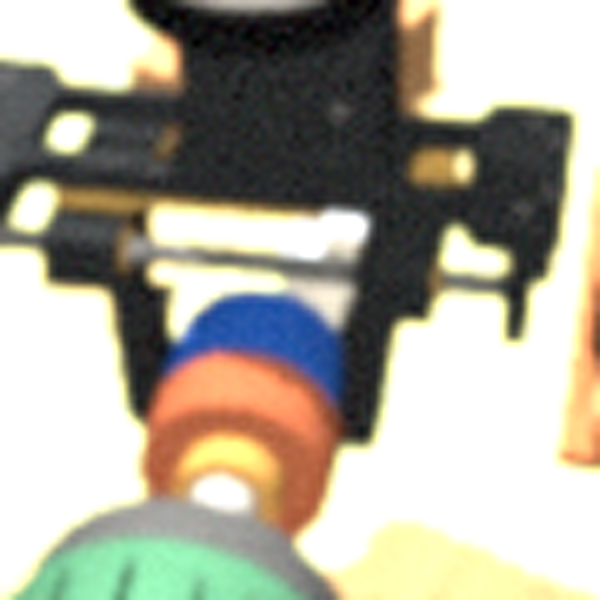

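Call:
send_rows --rows '[-0.06,0.19,0,0,0,0,-1,-0.12,0.38,0,0,0,0,-1,-0.19,0.57,0,0,0,0,-1,-0.25,0.76,0,0,0,0,-1,-0.29,0.9,0,0,0,0,-1,-0.34,1.05,0,0,0,0,-1,-0.39,1.2,0,0,0,0,-1,-0.42,1.3,0,0,0,0,-1,-0.42,1.3,0,0,0,0,-1,-0.42,1.3,0,0,0,0,-1]'

```text
clock: 14.88
position: [0.5753, 0.0578, 0.1255]
orientation: [[-0.3, 0.954, 0.003], [0.954, 0.3, -0.005], [-0.005, 0.001, -1.0]]
force: [3.3, -10.1, -3.4]
opening: 0.0543
```

```bash
python3 - <<'E'
from rig import *
from h import *
s=observe();print(s["position"],s["opening"],s["force"],s["wrist_torque"])
im=snapshot("side")
cv2.imwrite("pics/c15.png",cv2.resize(cv2.convertScaleAbs(im[160:250,210:300],alpha=2),(600,600),interpolation=cv2.INTER_CUBIC))
E
```

```text
[0.57531549 0.05783292 0.12548972] 0.05433907701662934 [  3.32849912 -10.06553651  -3.35034434] [-1.98400068 -0.58657659  0.1576361 ]
```

View pics/c15.png

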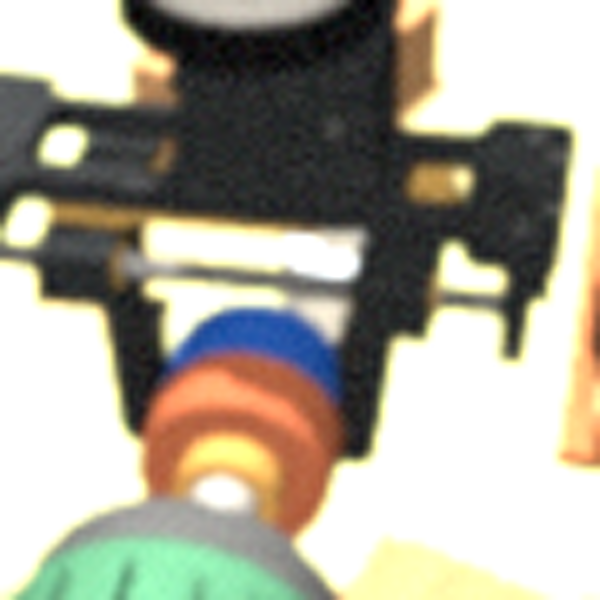

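Call:
send_rows --rows '[0.06,-0.18,0,0,0,0,-1,0.11,-0.35,0,0,0,0,-1,0.11,-0.35,0,0,0,0,-0.4,0.11,-0.35,0,0,0,0,0.2,0.11,-0.35,0,0,0,0,0.6,0.11,-0.35,0,0,0,0,1,0.11,-0.35,0,0,0,0,1,0.11,-0.35,2,0,0,0,1,0.11,-0.35,5.5,0,0,0,1,0.11,-0.35,9,0,0,0,1]'

```text
clock: 15.77
position: [0.5743, 0.0591, 0.2155]
orientation: [[-0.303, 0.953, -0.003], [0.953, 0.303, -0.0], [0.001, -0.003, -1.0]]
force: [1.0, 0.7, 0.2]
opening: 0.0878
```

```bash
python3 - <<'E'
from rig import *
from h import *
s=observe();print(s["position"],s["opening"],s["force"])
im=snapshot("side");t=snapshot("top");cv2.imwrite("pics/top5.png",t)
a=cv2.resize(cv2.convertScaleAbs(im[160:250,210:300],alpha=2),(400,400),interpolation=cv2.INTER_CUBIC)
b=cv2.resize(cv2.convertScaleAbs(t[160:260,170:270],alpha=2),(400,400),interpolation=cv2.INTER_CUBIC)
cv2.imwrite("pics/c16.png",cv2.hconcat([a,b]))
E
```

```text
[0.57430334 0.05905852 0.21550412] 0.08784777335243336 [1.04664562 0.68969413 0.19165894]
```

View pics/c16.png

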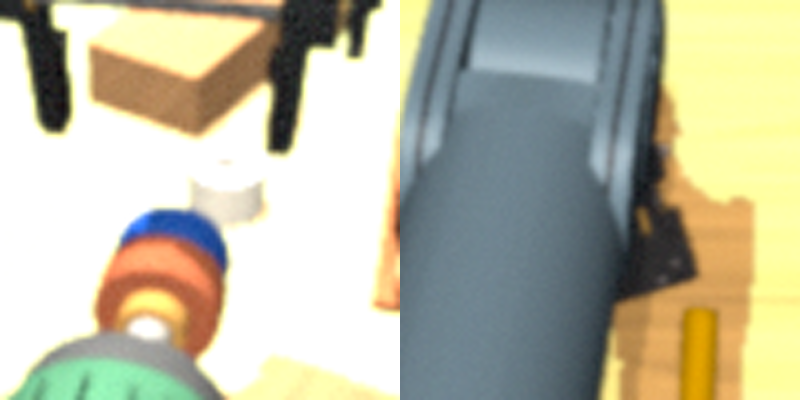

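Call:
send_rows --rows '[-1.3,-3.8,0,0,0,0,1,-2.6,-7.6,0,0,0,0,1,-3.9,-11.4,0,0,0,0,1,-5.2,-15.2,-1,0,0,0,1,-6.4,-18.5,-3,0,0,0,1,-6.95,-20.2,-6,0,0,0,1,-6.95,-20.2,-9,0,0,0,1,-6.95,-20.2,-10,0,0,0,1,-6.95,-20.2,-10,0,0,0,1,-6.95,-20.2,-10,0,0,0,1]'

```text
clock: 16.7
position: [0.5062, -0.1426, 0.1154]
orientation: [[-0.304, 0.953, -0.0], [0.953, 0.304, 0.001], [0.001, -0.0, -1.0]]
force: [0.7, -0.7, -0.5]
opening: 0.0882
```

```bash
python3 - <<'E'
from rig import *
from h import *
s=observe();print(s["position"])
im=snapshot("side");t=snapshot("top")
a=cv2.resize(cv2.convertScaleAbs(im[140:240,260:360],alpha=2),(400,400),interpolation=cv2.INTER_CUBIC)
b=cv2.resize(cv2.convertScaleAbs(t[180:260,270:350],alpha=2),(400,400),interpolation=cv2.INTER_CUBIC)
cv2.imwrite("pics/c17.png",cv2.hconcat([a,b]))
E
```

```text
[ 0.50624057 -0.1426282   0.1154259 ]
```

View pics/c17.png

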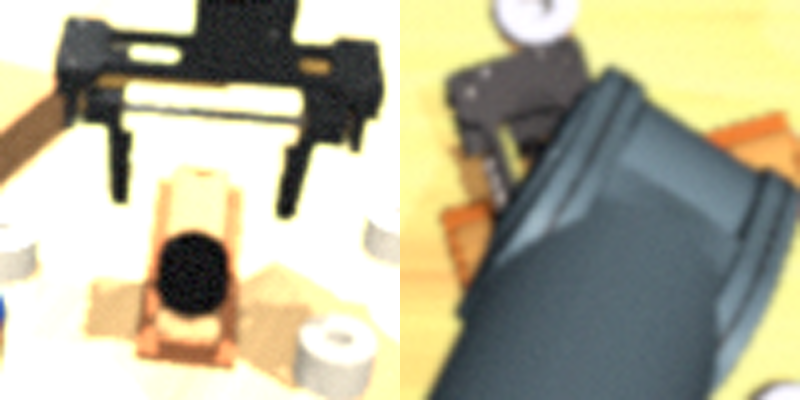

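Cap in place, no yellow dot on the near face. Grasp it.

Call:
send_rows --rows '[0,0,-2.5,0,0,0,1,0,0,-5,0,0,0,1,0,0,-6.2,0,0,0,1,0,0,-6.55,0,0,0,1,0,0,-6.55,0,0,0,0.3,0,0,-6.55,0,0,0,-0.4,0,0,-6.55,0,0,0,-1,0,0,-6.55,0,0,0,-1,0,0,-6.55,0,0,0,-1,0,0,-6.55,0,0,0,-1]'

```text
clock: 17.63
position: [0.5061, -0.1436, 0.0502]
orientation: [[-0.302, 0.953, 0.001], [0.953, 0.302, -0.0], [-0.0, 0.001, -1.0]]
force: [0.0, 0.2, 0.4]
opening: 0.0498
```

```bash
python3 - <<'E'
from rig import *
s=observe();print(s["position"],s["opening"],s["force"],s["wrist_torque"])
E
```

```text
[ 0.50608024 -0.14357328  0.05020253] 0.04980077225131802 [0.04721225 0.16478468 0.35937002] [-0.08449858  0.0953546  -0.0357728 ]
```

Call:
send_rows --rows '[0,0,0,0,0,0,-1,0,0,0,0,0,0,-1,0,0,0,0,0,0,-1,0,0,1,0,0,0,-1,0,0,4,0,0,0,-1,0,0,8,0,0,0,-1,2.5,2.5,10,0,0,0,-1,5.2,5.2,10,0,0,0,-1,7.5,8,10,0,0,0,-1,9.2,10.5,9.5,0,0,0,-1]'

```text
clock: 18.47
position: [0.5994, -0.0368, 0.1463]
orientation: [[-0.303, 0.953, 0.002], [0.953, 0.303, 0.0], [-0.0, 0.002, -1.0]]
force: [0.7, 0.3, -0.6]
opening: 0.0462
```

Call:
send_rows --rows '[0.2,1,-0.5,0,0,0,-1,0.3,1.7,-1.5,0,0,0,-1,0.3,1.7,-1.7,0,0,0,-1,0.3,1.7,-1.7,0,0,0,-1,0.3,1.7,-1.7,0,0,0,-1,0.3,1.7,-1.7,0,0,0,-1,0.3,1.7,-1.7,0,0,0,-1,0.3,1.7,-1.7,0,0,0,-1,0.3,1.7,-1.7,0,0,0,-1,0.3,1.7,-1.7,0,0,0,-1]'

```text
clock: 19.3
position: [0.6008, -0.0217, 0.1279]
orientation: [[-0.302, 0.953, 0.0], [0.953, 0.302, 0.0], [-0.0, 0.0, -1.0]]
force: [0.3, -0.2, -0.2]
opening: 0.0466
```

```bash
python3 - <<'E'
from rig import *
from h import *
s=observe();print(s["position"],s["opening"],s["force"])
acc=0
for i in range(4): acc=acc+snapshot("side").astype(float)
im=np.clip(acc/4*2.2,0,255).astype(np.uint8)
v=cv2.resize(im[160:240,210:300],(675,600),interpolation=cv2.INTER_CUBIC)
p=s["position"];C=np.array([p[0],p[1],p[2]-.0082])
a=np.radians(107.6);f=proj(cyl(C,a,.024,.034)[:60],"side");q=proj(cyl(C,a,.0085,.034)[:60],"side")
w=v.copy()
for z in(f,q): cv2.polylines(w,[np.round((z-[209.5,159.5])*7.5).astype(int)],True,(0,255,0),1)
cv2.imwrite("pics/c18.png",w)
k=acc[180:215,236:276]/4
cv2.imwrite("pics/c19.png",cv2.resize(np.clip(k*5,0,255).astype(np.uint8),(680,595),interpolation=cv2.INTER_CUBIC))
print(f.mean(0))
E
```

```text
[ 0.6008109  -0.02172526  0.12790748] 0.04656203223359098 [ 0.33559834 -0.19644567 -0.15140856]
[253.74007156 200.935188  ]
```

View pics/c18.png

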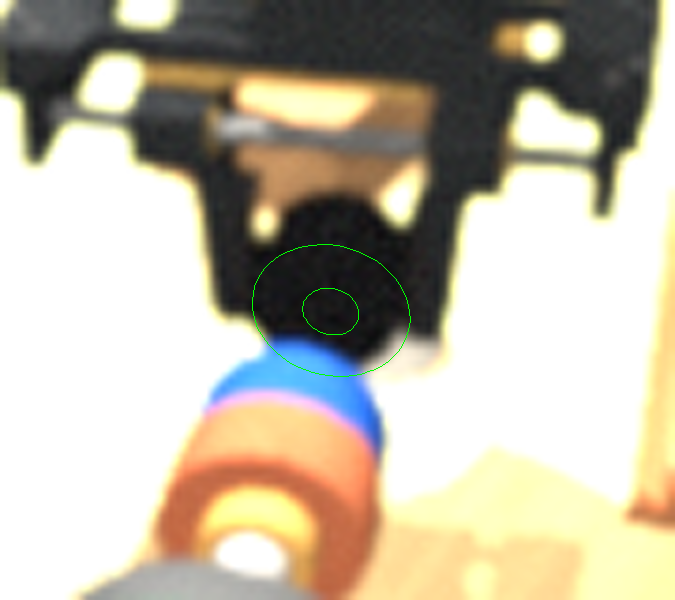

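View pics/c19.png

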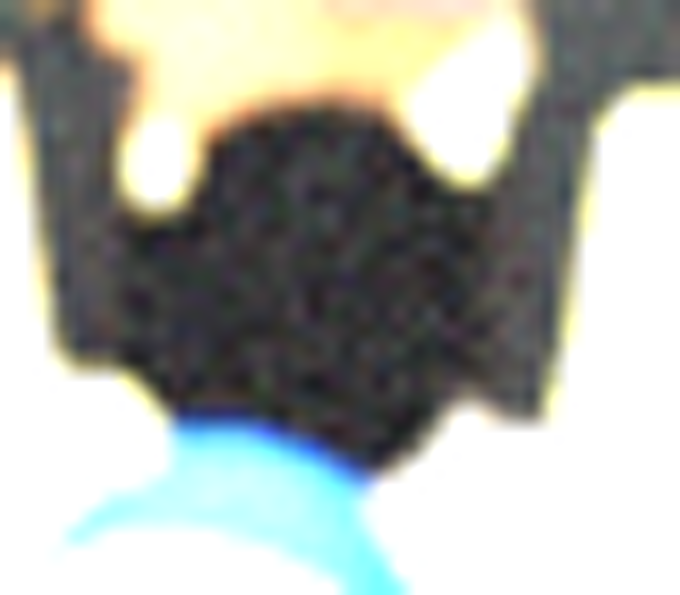

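Call:
send_rows --rows '[-0.31,0.95,0,0,0,0,-1,-0.62,1.9,0,0,0,0,-1,-0.77,2.38,0,0,0,0,-1,-0.9,2.8,0,0,0,0,-1,-1.03,3.2,0,0,0,0,-1,-1.16,3.6,0,0,0,0,-1,-1.29,4,0,0,0,0,-1,-1.39,4.3,0,0,0,0,-1,-1.45,4.5,0,0,0,0,-1,-1.45,4.5,0,0,0,0,-1]'

```text
clock: 20.33
position: [0.5857, 0.0236, 0.1276]
orientation: [[-0.302, 0.953, -0.001], [0.953, 0.302, -0.0], [0.0, -0.001, -1.0]]
force: [-3.8, -0.9, 1.4]
opening: 0.0463
```

```bash
python3 - <<'E'
from rig import *
from h import *
s=observe();print(s["position"],s["opening"],s["force"],s["wrist_torque"])
im=snapshot("side")
cv2.imwrite("pics/c20.png",cv2.resize(cv2.convertScaleAbs(im[160:250,210:300],alpha=2.5),(600,600),interpolation=cv2.INTER_CUBIC))
E
```

```text
[0.58570366 0.02361192 0.12763217] 0.04627372070655232 [-3.81784349 -0.90080237  1.37221122] [-0.26496226  0.64514219  0.00890324]
```

View pics/c20.png

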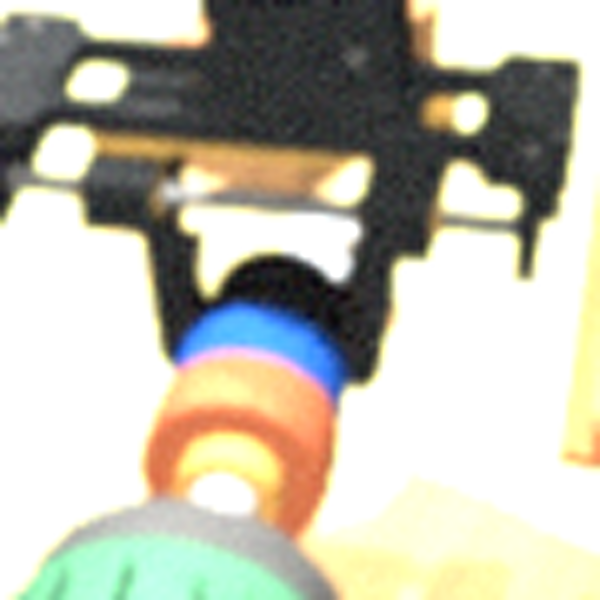

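Call:
send_rows --rows '[-0.08,0.1,0,0,0,0,-1,-0.12,0.2,0,0,0,0,-1,-0.15,0.3,0,0,0,0,-1,-0.18,0.4,0,0,0,0,-1,-0.21,0.5,0,0,0,0,-1,-0.25,0.6,0,0,0,0,-1,-0.28,0.7,0,0,0,0,-1,-0.31,0.8,0,0,0,0,-1,-0.34,0.9,0,0,0,0,-1,-0.34,0.9,0,0,0,0,-1]'

```text
clock: 21.22
position: [0.5841, 0.0284, 0.1281]
orientation: [[-0.3, 0.954, 0.003], [0.954, 0.3, -0.005], [-0.006, 0.002, -1.0]]
force: [2.4, -11.5, -2.8]
opening: 0.0468
```

```bash
python3 - <<'E'
from rig import *
from h import *
s=observe();print(s["position"],s["opening"],s["force"],s["wrist_torque"])
im=snapshot("side")
cv2.imwrite("pics/c21.png",cv2.resize(cv2.convertScaleAbs(im[160:250,210:300],alpha=2.5),(600,600),interpolation=cv2.INTER_CUBIC))
E
```

```text
[0.58408883 0.02844248 0.12807143] 0.04680019887718956 [  2.37703233 -11.45072981  -2.75382364] [-2.35678685 -0.33872779  0.18585646]
```

View pics/c21.png

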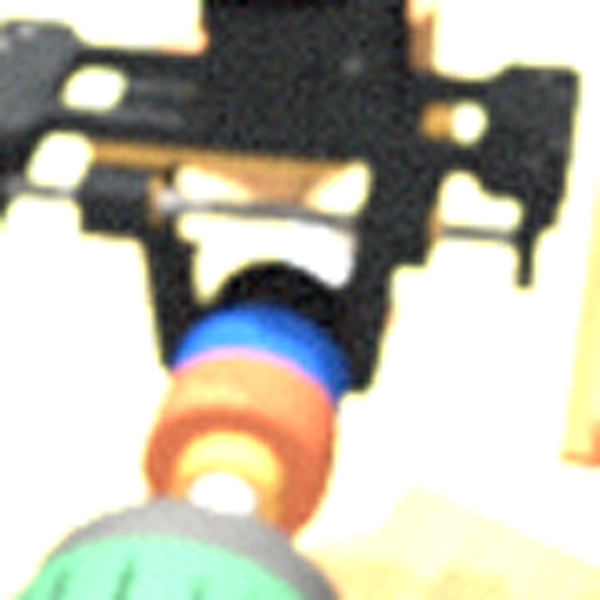

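Call:
send_rows --rows '[-0.03,0.1,0,0,0,0,-1,-0.06,0.2,0,0,0,0,-1,0.05,-0.15,0,0,0,0,-1,0.12,-0.38,0,0,0,0,-1,0.12,-0.38,0,0,0,0,-0.4,0.12,-0.38,0,0,0,0,0,0.12,-0.38,0,0,0,0,0.5,0.12,-0.38,0,0,0,0,1,0.12,-0.38,0,0,0,0,1,0.12,-0.38,0,0,0,0,1]'

```text
clock: 22.1
position: [0.5843, 0.0296, 0.1278]
orientation: [[-0.303, 0.953, 0.0], [0.953, 0.303, 0.001], [0.001, 0.001, -1.0]]
force: [0.2, 0.2, -0.8]
opening: 0.0709
```

Call:
send_rows --rows '[0,0,2,0,0,0,1,0,0,5.5,0,0,0,1,0,0,9,0,0,0,1,0,0,12.5,0,0,0,1,-0.5,-3.5,14,0,0,0,1,-1,-7.5,14,0,0,0,1,-1.5,-11.5,14,0,0,0,1,-2,-15.5,14,0,0,0,1,-2.5,-19.5,14,0,0,0,1,-3,-23,14,0,0,0,1]'

```text
clock: 22.93
position: [0.5536, -0.2036, 0.2681]
orientation: [[-0.302, 0.953, 0.001], [0.953, 0.302, -0.0], [-0.0, 0.001, -1.0]]
force: [0.0, -0.4, -0.5]
opening: 0.0883
```

```bash
python3 - <<'E'
from rig import *
from h import *
s=observe();print(s["position"],s["opening"],s["force"])
im=snapshot("side");t=snapshot("top");cv2.imwrite("pics/top6.png",t);cv2.imwrite("pics/side6.png",im)
a=cv2.resize(cv2.convertScaleAbs(im[160:250,210:300],alpha=2),(400,400),interpolation=cv2.INTER_CUBIC)
b=cv2.resize(cv2.convertScaleAbs(t[170:240,180:250],alpha=2),(400,400),interpolation=cv2.INTER_CUBIC)
cv2.imwrite("pics/c22.png",cv2.hconcat([a,b]))
u=np.array([.3115,-.950,0]);C=np.array([.5624,.0961,.12])
print("axis pts proj (seat, faces 26,52,86, tip)",proj([C,C+.026*u,C+.052*u,C+.086*u],"top"))
E
```

```text
[ 0.55360023 -0.20358806  0.2680873 ] 0.08833395980029989 [ 0.02923948 -0.4481608  -0.46215442]
axis pts proj (seat, faces 26,52,86, tip) [[208.17193088 205.22876609]
 [217.71169556 202.23243618]
 [227.22865437 199.24326932]
 [239.63963283 195.34512432]]
```

View pics/c22.png

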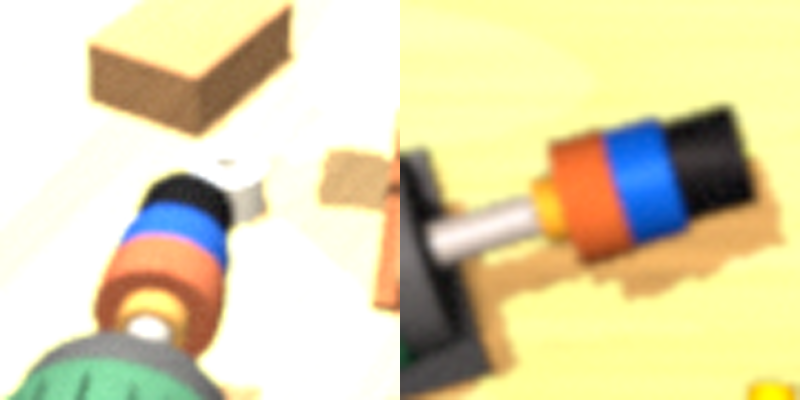

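View pics/top6.png

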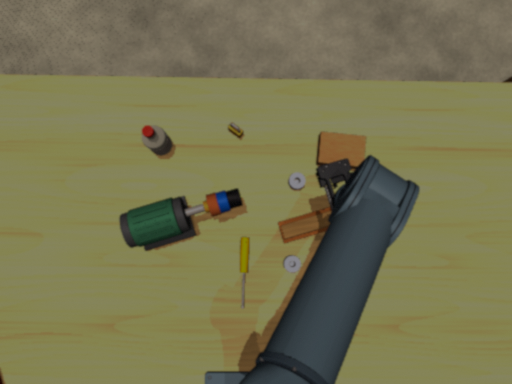

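The top view shows the stack tight: red against the brass collar, then blue, then the cap. Its outer end is near column 240, against 239.6 predicted. The bystanders look unmoved, so I'm handing in.

```bash
python3 -c "
from rig import *
print(finish_job())"
```

```text
the job is handed in; nothing more can be done
None
```

The grinding wheel, blue wheel and black end cap are on the spindle in that order, each pushed home and released. I handed the job in at about 23 s of the 72 s allowed; `finish_job` reports no verdict.

**Pushing home:** each part met firm axial contact at roughly 8, 11 and 12 N. The contact positions were 27 and 30.6 mm apart, against 26 and 30 mm nominal.

**Final pictures:** the last top and side views show no gaps between the collar, red wheel, blue wheel and cap. The outer end of the cap lies at about column 240 in the top view, against 239.6 predicted. The bottle, padlock, carton and screwdriver look where they started, but I compared them by eye only.

**What disagreed:**
- The two cameras placed the rod about 2 mm apart sideways, so I used the middle, and the parts slid on there.
- The gripper opening read about 1.8 mm under each wheel's known diameter, and about 1.5 mm under the cap's.
- The cap met a sideways force of about 4 N on the way in, which I relieved with a shift of about 0.5 mm.
- I did not see the cap's yellow dot. I judged its orientation from the dot's absence on the face towards the motor, and the cap sliding fully home agrees with that.

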